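# Clamp the box and hold its lid at the balance point

### The job

I want to fit a lid stay to the small wooden box. First, with the lid still shut, slide the clamp's jaw up until the box is pressed firmly between the jaw and the fixed fence; then take the lid by the T-shaped pull on its front edge, swing it up to the point where it balances over its hinge and would fall neither way, and do not let it drop back on its stop. Finish there, still gripping the pull and holding the lid still at the balance point, with the box still clamped and the other things left where they are.

Things in the scene. Friction and masses are not known exactly. Their poses are not given: they have to be found in the camera images.
- clamp: Low wooden clamp fixed to the cabinet top, turned up to 10 degrees: board 140 (x) x 320 (y, -210 to +110) x 12 mm; fixed fence 130 x 18 x 40 mm across its +y end, its pressing face at y = +82.5; sliding jaw on its -y part. Origin: on the cabinet top, under the centre of the clamped box's place. +y points from jaw to fence (the jaw closes to +y), +x away from the robot.
- jaw: Sliding jaw, wood with a cork face 116 mm long, 34 mm high. Origin: in the plane of its pressing face, 12 mm above the cabinet top; axes as the clamp's. It is about 20 mm thick; its top is 53 mm above the cabinet top, so it passes under the lid's rim. A foot block and a post stand behind it.
- jaw_slide (a joint): Position of the sliding jaw in m: 0 open, growing as it slides towards the fence (clamp's +y), to 0.075 with no box; about 0.060 with the box shut in. Starts at 0 to 0.025; stays where it is left. Sliding it takes 4 N, pushing the box along 3 N more; the force then rises steeply at the fence: a push of 12 N in all, kept up for half a second, is firm.
- jaw_post (a point): Point on the axis of the jaw's upright square post, by which the jaw is moved: 20 x 20 mm, edges along the clamp's axes; its top is 97 mm above the cabinet top, this point 15 mm below that. It stands on a foot block (60 mm along x), top 30 mm above the cabinet top. The axis is 43 mm behind (-y of) the pressing face: with the box clamped, post and lid edge are 30 mm apart.
- box: Wooden box with hinged lid, 126 (x) x 171 (y, over the lid) x 77 mm, 0.45 kg, loose on the clamp's board. Origin: centre of its underside; +x to the hinge side (away from the robot), y along the hinge. Its body is 165 mm wide in y; the lid is 121 x 171 x 12 mm, its top 75 mm above the underside. It starts 4 to 18 mm short of the fence and up to 3 degrees askew; the jaw squares it up.
- box_lid (a joint): Opening angle of the lid in rad: 0 shut (as it starts), growing as the front edge swings up and back away from the robot; stop at 1.745. The lid with its pull (0.14 kg) runs freely; its centre of mass is straight above the hinge, the balance point, at 1.48. Below that it falls shut, above it falls back on the stop.
- lid_hinge (a point): Point on the lid's hinge axis, in the middle of its length: 57 mm to the +x side of the box's origin and 63 mm above the box's underside. The axis runs along the box's y.
- lid_tee: T-shaped metal pull on the middle of the lid's front edge: a neck 12 mm wide (y), 8 mm thick, with a round cross bar 12 mm in diameter, 36 mm long, along y. The bar's flat ends, 36 mm apart, can be gripped along y from above; the bar turns between the finger pads while the lid swings. Origin and axes: those of the box when shut, fixed to the lid.
- lid_pull (a point): Centre of the cross bar of the T-shaped pull: 24 mm in front of the lid's front edge, 141 mm from the hinge axis in the lid's plane and 6 mm above the hinge axis when shut (69 mm above the box's underside).
- calculator: Pocket calculator lying flat, 125 x 76 x 14 mm. Origin: centre of its underside. A bystander, to be left where it stands.
- sticky_pad: Square pad of sticky notes, 76 x 76 x 18 mm. Origin: centre of its underside. A bystander, to be left where it stands.
- stapler: Desk stapler, 148 x 37 x 40 mm. Origin: centre of its underside. A bystander, to be left where it stands.
- mug: White mug with a handle, 92 x 127 x 95 mm. Origin: centre of its underside. A bystander, to be left where it stands.
- stamp: Rubber stamp with an upright knob, 24 x 58 x 59 mm. Origin: centre of its underside. A bystander, to be left where it stands.
- tape_dispenser: Tape dispenser, 148 x 53 x 70 mm. Origin: centre of its underside. A bystander, to be left where it stands.

How it is judged:
By the outcome, as a careful person would: the job done as asked, in the order asked, and still so for the second after the job is handed in, while the arm keeps its last pose, push and grip.
It also fails if it takes over 51 s, if anything falls off the work surface, if the arm or the gripper's body presses on something with over 40 N, if the wrist force passes 120 N, or if a joint passes its speed limit or range.

### The arm

A 6-joint arm with a two-finger parallel gripper is mounted at the origin on a cart in front of the work surface, level with it; the furniture and walls round the work are solid. World frame = base frame: x ahead of the robot, y to its left, z up, the work surface at z = 0. Lengths are in m, angles in rad, forces in N, time in s.
With the tool pointing down it reaches from about 0.35 to 0.775 m from the base axis. Payload 5.5 kg.
Tool frame: the origin (TCP) lies at the very end of the fingers, on their centre line; the grasp point (between the pads) lies hold_point_z behind it (hold_point_z is the distance from the TCP to the grasp point, in m); x points along the fingers, y is the direction in which the jaws open and shut, and the axes are right-handed (so a half turn about x gives the same grasp; the last joint's range is limited). The gripper opens to 85 mm and grips with 20 to 120 N. Pads are 22 mm wide; open, the fingers measure 114 mm over their backs; the gripper's body (76 mm by 85 mm) begins 54 mm behind the grasp point. The pads swing forward as they close: fully open they stand 13 mm farther back than shut.
Start: joints at [-1.426, 0.313, 0.046, 1.304, 0, 1.431], TCP at [0.162, -0.552, 0.231] pointing down, gripper open.
Joint ranges: [-2.76, 2.76], [-0.86, 1.69], [-1.03, 1.26], [-2.2, 2.34], [-1.47, 1.5], [-3.14, 3.14]. Speed limits (rad/s): [2.57, 2.57, 3.14, 3.14, 3.14, 3.14].

### API

Orientations are given as a unit quaternion [w, x, y, z].
In Python, from workcell import * gives the robot as it stands. The module is installed in compiled form; this text tells all that it offers.
- The arm moves only by the tool step_arm, never from a script. Its argument "targets" is a list of rows, each a list of 3 entries, a list of its own where there are three numbers: the turn, a rotation vector about the tool's x, y, z in degrees, then the shift along the tool's x, y, z in cm, then the finger opening in cm, from 0 to 8.54. A call has exactly 10 rows; each row shifts and turns the commanded pose from where the row before left it, along the tool's axes as they then stand; what a row does not reach is not made up. A row lasts 1/10 s, in which the tool goes at most 50 mm and 8.59 degrees, less where a joint would pass 70% of its speed; a pose out of reach is approached as far as the arm can. A call with a gripper value outside its range is refused whole. The fingers move at their own pace and stop on an object; "force" is the grip in N (left out, the last holds). Time passes only in rows, so rows that do not move let the fingers close, or fill a call up. It gives the time, the measured TCP pose, the force and the opening at its end, in the units of the state.
- get_state(): the state, without advancing time (a new reading comes with each control period).
- read_camera(name): name is "side" or "top"; returns the picture (384x512x3 uint8, red, green, blue); there is no depth.
- camera_model(name): a dict with "fx", "fy", "cx", "cy" (pixels), "xyz" and "rotation" of the camera in the world. Camera axes: x right, y down, z forward; pixel columns grow to the right and rows downward; lengths in m; the calibration is good to about 2 mm. A picture is of the moment at which its call begins. camera_model takes no time and is no camera call.
- hand_in(): hands the job in, once; it reports no verdict.
Trained networks look in the newest picture that a camera, given by its name, has taken for a name from the list of things; names that differ only in an ending like _2 or _b are one class to them, and where a whole thing is asked for, a point or a joint stands for the part that bears it (a point fixed in the world has none). Each returns a list of dicts, best first, with "p" (0 to 1); they miss things now and then, are a little off and sometimes report something else, mostly with a low value. They report only what shows in the picture. A call takes as long as a camera call.
- find_in(camera, label): "extent" ([left, top, width, height] in pixels, round what is visible of it).
- silhouettes(camera, label): "mask" (384x512 bool, what is visible of it) and "extent" ([left, top, width, height] in pixels, round what is visible of it).
The state is a dict: "clock": time; "joint_pos": joint angles; "qvel": joint speeds; "tau": joint torques, N m; "tcp_pos": TCP position; "orientation": TCP orientation; "wrist_force": force on the tool from outside, world axes, zero at the start; "ft_torque": the same for the moment, N m; "finger_gap": finger opening in m.
Only numpy, scipy, OpenCV 4.12 (cv2) and the standard library are available. Lean on these libraries where they do the work, as an engineer would, in place of code of your own. Each camera call takes 0.05 s, during which the arm holds its last target.

## Working session

There is one attempt and no reset: what is moved stays moved. The work goes in short steps, Python scripts to look and compute and a tool call to move; the robot and the scene stay as the last step left them, time stands still between calls to the robot, and variables do not carry over. Pictures are saved under pics/ and viewed, and the job is handed in when it is done.

Besides the shell and the picture viewer there is one more tool, called by a JSON object that holds its "method" and its "body". step_arm: Moves the arm, as the interface text tells. Its arguments: {"type":"object","properties":{"targets":{"type":"array","items":{"type":"array"}},"force":{"type":"number"}},"required":["targets"]}

```bash
mkdir -p pics; python3 - <<'E'
from workcell import *
import cv2
s=get_state()
for k,v in s.items(): print(k,v)
for n in("side","top"):
    im=read_camera(n); cv2.imwrite(f"pics/{n}0.png",im[:,:,::-1]); print(n,camera_model(n))
    for l in("clamp","jaw","jaw_post","box","lid_tee","mug","stapler","tape_dispenser","stamp","calculator","sticky_pad"):
        pass
E
```

```text
clock 0.0
joint_pos [-1.42560781e+00  3.14009479e-01  4.49547256e-02  1.30363390e+00
 -2.16536112e-05  1.43117099e+00]
qvel [ 6.46880455e-04 -2.62921733e-03 -1.24800212e-03 -1.55550339e-06
 -3.67175719e-04 -1.95078530e-03]
tau [-4.51736259e-04 -4.80630827e+01  2.98529184e+01  1.94572000e-02
 -2.25718022e-04  6.14260056e-07]
tcp_pos [ 0.1614546  -0.55130595  0.23039382]
orientation [-0.09968785 -0.69993909 -0.10102588  0.69995812]
wrist_force [-0.90982058 -0.04133104 -0.58464428]
ft_torque [0.02408985 0.02478872 0.03108997]
finger_gap 0.08567317466410322
side {'fx': 497.22546555709727, 'fy': 497.22546555709727, 'cx': 258.7536137678229, 'cy': 196.63145482495173, 'xyz': array([ 0.44110725, -1.1990226 ,  1.03521364]), 'rotation': array([-0.4328343 ,  0.90033405, -0.04116906,  0.01892523])}
top {'fx': 415.4324557325949, 'fy': 415.4324557325949, 'cx': 253.61943572940805, 'cy': 189.8651331864831, 'xyz': array([ 0.28012322, -0.02035975,  1.37210269]), 'rotation': array([-0.0673864 ,  0.71262121, -0.69445585,  0.07321992])}
```

View pics/side0.png

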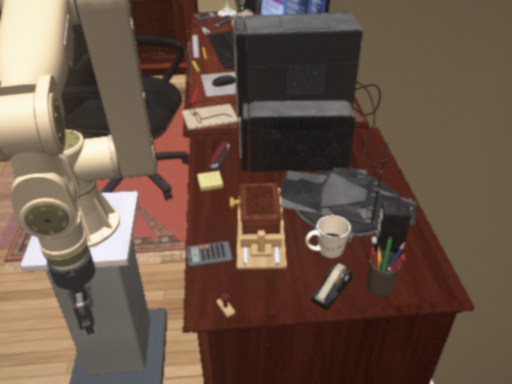

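View pics/top0.png

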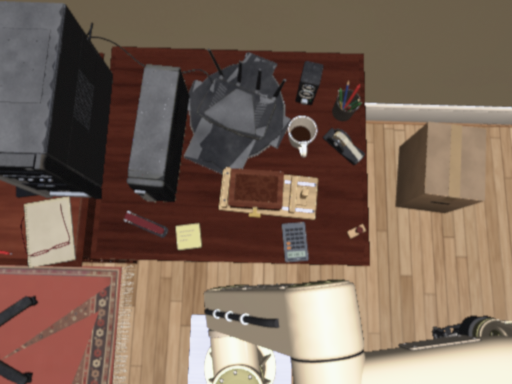

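The side view shows the clamp around (262,235), with the box behind it and the calculator, mug, stapler and stamp nearby. The top view shows the box at about (256,190), the tee at about (255,212) and the post near (304,195). I'll zoom in next.

```bash
cat > h.py <<'E'
import numpy as np, cv2
from scipy.spatial.transform import Rotation as R
from workcell import *
def rot(m):
    q=m['rotation']; return R.from_quat([q[1],q[2],q[3],q[0]]).as_matrix()
def proj(n,P):
    m=camera_model(n); c=(np.atleast_2d(P)-m['xyz'])@rot(m)
    return np.c_[m['fx']*c[:,0]/c[:,2]+m['cx'],m['fy']*c[:,1]/c[:,2]+m['cy']]
def ray(n,uv):
    m=camera_model(n); d=rot(m)@np.array([(uv[0]-m['cx'])/m['fx'],(uv[1]-m['cy'])/m['fy'],1]); return m['xyz'],d
def atz(n,uv,z):
    o,d=ray(n,uv); return o+d*(z-o[2])/d[2]
E
python3 - <<'E'
from h import *
import cv2
print(atz('top',(256,190),.09),atz('top',(304,198),.1))
for n,(x0,y0,x1,y1) in (("side",(225,175,300,275)),("top",(210,155,330,235))):
    im=cv2.imread(f"pics/{n}0.png")[y0:y1,x0:x1]
    cv2.imwrite(f"pics/{n}0z.png",cv2.resize(im,None,fx=6,fy=6,interpolation=cv2.INTER_CUBIC))
print(get_state()['clock'])
for n in("side","top"):
    for l in("jaw_post","jaw","box","box_lid","lid_tee","clamp"):
        for f in silhouettes(n,l)[:2]:
            if f['p']<.3: continue
            m=f['mask']; ys,xs=np.nonzero(m)
            print(n,l,round(f['p'],2),f['extent'],len(xs),xs.mean().round(1),ys.mean().round(1),cv2.minAreaRect(np.c_[xs,ys].astype(np.float32)))
print(get_state()['clock'])
E
```

```text
[ 0.53881166 -0.03525902  0.09      ] [ 0.51539875 -0.18526698  0.1       ]
0.1
side jaw_post 0.82 [239.7, 231.1, 42.8, 23.4] 810 260.8 242.1 ((261.0, 242.5), (25.0, 42.0), 90.0)
side jaw 0.69 [228.7, 197.8, 12.0, 8.1] 54 233.0 201.4 ((232.82351684570312, 200.7058563232422), (8.231931686401367, 8.574929237365723), 59.03623962402344)
side jaw 0.64 [239.6, 226.1, 42.6, 33.2] 782 260.3 242.6 ((260.5, 243.0), (26.0, 41.0), 90.0)
side box 0.91 [234.4, 183.9, 45.5, 48.9] 2064 258.7 207.7 ((255.5, 208.0), (50.0, 51.0), 90.0)
side box_lid 0.61 [230.0, 186.3, 48.7, 36.7] 1532 258.0 201.6 ((255.0, 201.5), (37.0, 50.0), 90.0)
side lid_tee 0.75 [232.7, 181.9, 46.7, 42.9] 1539 258.3 202.1 ((255.16336059570312, 202.1336669921875), (38.30893325805664, 48.45831298828125), 84.2894058227539)
side lid_tee 0.62 [184.3, 241.6, 45.8, 26.1] 894 208.2 253.4 ((208.21517944335938, 253.26771545410156), (20.372089385986328, 44.848262786865234), 81.46923065185547)
side clamp 0.66 [238.4, 196.4, 47.4, 73.0] 1931 260.2 248.8 ((259.83465576171875, 233.36659240722656), (71.14311218261719, 50.39970016479492), 87.7093
[... 495 characters left out ...]
9960938, 192.4923858642578), (55.002723693847656, 47.02305221557617), 4.085616588592529)
top box_lid 0.92 [226.7, 165.8, 59.2, 53.2] 2117 255.7 188.7 ((255.35812377929688, 192.40773010253906), (56.10401916503906, 47.26087951660156), 2.7927021980285645)
top lid_tee 0.39 [220.1, 168.1, 98.1, 51.8] 1886 283.2 196.0 ((268.1672058105469, 193.0784912109375), (96.97823333740234, 42.413368225097656), 6.709836959838867)
top clamp 0.73 [220.7, 165.9, 93.7, 54.1] 2100 279.6 196.0 ((268.09967041015625, 193.08078002929688), (98.73193359375, 43.941287994384766), 7.0283966064453125)
top clamp 0.58 [321.7, 126.0, 42.8, 41.1] 788 343.7 144.9 ((344.0, 145.0), (43.84061813354492, 19.798988342285156), 45.0)
0.7
```

View pics/side0z.png

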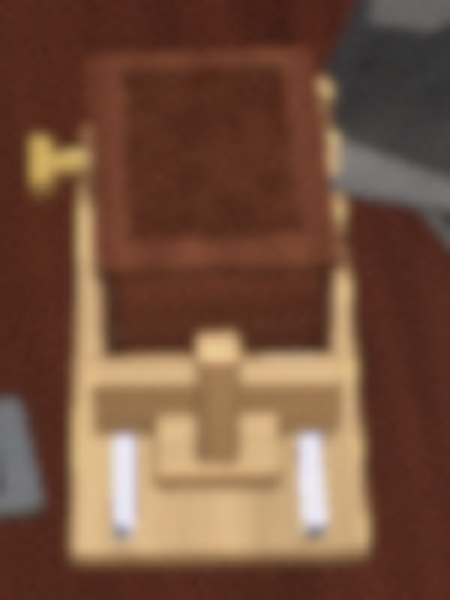

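View pics/top0z.png

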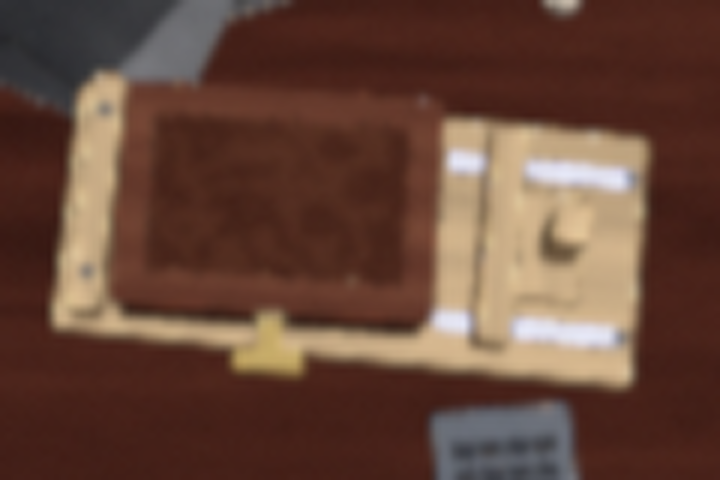

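```bash
cat > fit.py <<'E'
from h import *
from scipy.optimize import least_squares
Z=lambda n,u,v:((u+.5)/6-.5+(210 if n=='top' else 225),(v+.5)/6-.5+(155 if n=='top' else 175))
obs=[('top',650,140,(.07,-.21,.012)),('top',632,385,(-.07,-.21,.012)),('top',52,328,(-.07,.11,.012)),
('side',68,560,(-.07,-.21,.012)),('side',372,560,(.07,-.21,.012))]
def w(p,q):
    c,s=np.cos(p[2]),np.sin(p[2]); return np.array([p[0]+c*q[0]-s*q[1],p[1]+s*q[0]+c*q[1],q[2]])
def res(p): return np.concatenate([proj(n,w(p,q))[0]-Z(n,u,v) for n,u,v,q in obs])
r=least_squares(res,[.53,-.05,0]); print(r.x,np.degrees(r.x[2]),res(r.x).round(1))
def tri(pts):
    A=np.zeros((3,3));b=np.zeros(3)
    for n,u,v in pts:
        o,d=ray(n,Z(n,u,v)); d=d/np.linalg.norm(d); M=np.eye(3)-np.outer(d,d); A+=M;b+=M@o
    return np.linalg.solve(A,b)
p=r.x
def loc(P):
    c,s=np.cos(p[2]),np.sin(p[2]); d=P[:2]-p[:2]; return np.array([c*d[0]+s*d[1],-s*d[0]+c*d[1],P[2]])
if __name__=='__main__':
  for nm,z,t,s in(('post',.097,(573,222),(218,346)),('tee',.081,(268,361),(40,162))):
    P=tri([('top',*t),('side',*s)]); print(nm,'tri',P.round(4),'local',loc(P).round(4))
    for P in(atz('top',Z('top',*t),z),atz('side',Z('side',*s),z)): print('  atz',P.round(4),loc(P).round(4))
E
python3 fit.py
python3 - <<'E'
from h import *
for q in ('tee',):
  s=get_state(); q=s['orientation']; print(R.from_quat([q[1],q[2],q[3],q[0]]).as_matrix().round(3))
E
```

```text
[ 0.54866789 -0.03021911 -0.0750239 ] -4.298552619772803 [ 0.4 -0.3  0.5 -0.   0.7 -0.2  0.  -0.5 -0.6 -1.2]
post tri [ 0.537  -0.189   0.0972] local [ 0.0002 -0.1592  0.0972]
  atz [ 0.5365 -0.189   0.097 ] [-0.0003 -0.1593  0.097 ]
  atz [ 0.5375 -0.1886  0.097 ] [ 0.0007 -0.1588  0.097 ]
tee tri [ 0.4616 -0.0317  0.0847] local [-0.0867 -0.008   0.0847]
  atz [ 0.4614 -0.0317  0.081 ] [-0.0869 -0.0081  0.081 ]
  atz [ 0.4623 -0.0269  0.081 ] [-0.0864 -0.0032  0.081 ]
[[ 0.     0.281 -0.96 ]
 [-0.    -0.96  -0.281]
 [-1.     0.     0.   ]]
```

```bash
python3 - <<'E'
import workcell
print([n for n in dir(workcell) if not n.startswith('_')], getattr(workcell,'hold_point_z',None))
from h import *
for l,uv in(('mug',(302,130)),('stapler',(345,145)),('stamp',(356,232)),('calc',(295,242)),('router',(235,165))): print(l,atz('top',uv,.03).round(3))
E
```

```text
['MotionError', 'camera_model', 'find_in', 'get_state', 'hand_in', 'hold_point_z', 'read_camera', 'silhouettes'] 0.0187
mug [ 0.763 -0.187  0.03 ]
stapler [ 0.714 -0.333  0.03 ]
stamp [ 0.421 -0.363  0.03 ]
calc [ 0.384 -0.165  0.03 ]
router [0.634 0.036 0.03 ]
```

{"method": "step_arm", "body": {"targets": [[[6.9,0,0],[0,0,0],0],[[6.9,0,0],[0,0,0],0],[[6.8,0,0],[0,0,0],0],[[0,0,0],[0,-2.8,-2.9],0],[[0,0,0],[0,-2.8,-2.9],0],[[0,0,0],[0,-2.8,-2.9],0],[[0,0,0],[0,-2.8,-2.9],0],[[0,0,0],[0,-2.8,-2.9],0],[[0,0,0],[0,-2.8,-2.9],0],[[0,0,0],[0,-2.8,-2.9],0]], "force": 60}}

```text
clock: 1.7
tcp_pos: [0.3797, -0.3705, 0.2315]
orientation: [-0.026, 0.707, -0.027, -0.706]
wrist_force: [0.2, -0.2, 0.3]
finger_gap: -0.0
```

{"method": "step_arm", "body": {"targets": [[[0,0,0],[0,-2.83,-2.87],0],[[0,0,0],[0,-2.83,-2.87],0],[[0,0,0],[0,-2.83,-2.87],0],[[0,0,0],[0,-2.83,-2.87],0],[[0,0,0],[0,-2.83,-2.87],0],[[0,0,0],[3.4,0,0],0],[[0,0,0],[3.4,0,0],0],[[0,0,0],[3.4,0,0],0],[[0,0,0],[3.4,0,0],0],[[0,0,0],[3.4,0,0],0]]}}

```text
clock: 2.7
tcp_pos: [0.5323, -0.2411, 0.0601]
orientation: [-0.026, 0.707, -0.026, -0.706]
wrist_force: [-0.4, -0.7, -0.1]
finger_gap: -0.0002
```

```bash
cat > look.py <<'E'
import sys
from fit import *
s=get_state(); q=s['orientation']; M=R.from_quat([q[1],q[2],q[3],q[0]]).as_matrix()
print(s['clock'],s['tcp_pos'].round(4),'loc',loc(s['tcp_pos']).round(4),'F',s['wrist_force'].round(2),s['finger_gap']); print(M.round(3))
t=sys.argv[1]; a=[]
for n,(x0,y0,x1,y1) in (("side",(205,150,305,275)),("top",(200,145,330,245))):
    im=read_camera(n)[:,:,::-1][y0:y1,x0:x1]; a.append(cv2.resize(im,None,fx=460/(y1-y0)*.62,fy=460/(y1-y0)*.62,interpolation=cv2.INTER_CUBIC))
h=max(i.shape[0] for i in a)
a=[cv2.copyMakeBorder(i,0,h-i.shape[0],0,0,cv2.BORDER_CONSTANT) for i in a]
cv2.imwrite(f"pics/{t}.png",np.hstack(a))
E
python3 look.py l1
```

```text
[ 0.54866789 -0.03021911 -0.0750239 ] -4.298552619772803 [ 0.4 -0.3  0.5 -0.   0.7 -0.2  0.  -0.5 -0.6 -1.2]
2.7 [ 0.5323 -0.2411  0.0601] loc [-0.0005 -0.2115  0.0601] F [-0.41 -0.71 -0.05] -0.00022235077921016477
[[ 0.    -0.074 -0.997]
 [-0.    -0.997  0.074]
 [-1.     0.    -0.   ]]
```

View pics/l1.png

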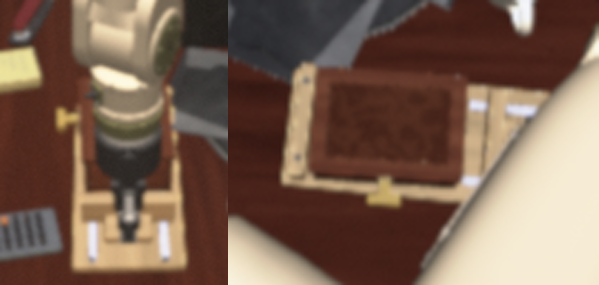

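The arm stands right behind the post, with the fingers in line with it (side crop around (128,215)). Now the push along tool -y.

{"method": "step_arm", "body": {"targets": [[[0,0,0],[0,-0.5,0],0],[[0,0,0],[0,-0.5,0],0],[[0,0,0],[0,-0.5,0],0],[[0,0,0],[0,-0.5,0],0],[[0,0,0],[0,-0.5,0],0],[[0,0,0],[0,-0.4,0],0],[[0,0,0],[0,-0.4,0],0],[[0,0,0],[0,-0.4,0],0],[[0,0,0],[0,-0.4,0],0],[[0,0,0],[0,-0.4,0],0]]}}

```text
clock: 3.8
tcp_pos: [0.5361, -0.1966, 0.0617]
orientation: [-0.026, 0.707, -0.027, -0.706]
wrist_force: [0.8, -4.1, 3.9]
finger_gap: 0.0
```

{"method": "step_arm", "body": {"targets": [[[0,0,0],[0,-0.15,0],0],[[0,0,0],[0,-0.15,0],0],[[0,0,0],[0,-0.15,0],0],[[0,0,0],[0,-0.15,0],0],[[0,0,0],[0,-0.15,0],0],[[0,0,0],[0,-0.15,0],0],[[0,0,0],[0,-0.15,0],0],[[0,0,0],[0,-0.1,0],0],[[0,0,0],[0,0,0],0],[[0,0,0],[0,0,0],0]]}}

```text
clock: 4.8
tcp_pos: [0.5368, -0.1854, 0.0614]
orientation: [-0.026, 0.707, -0.027, -0.706]
wrist_force: [0.2, -6.1, 2.5]
finger_gap: -0.0001
```

```bash
python3 look.py l2|tail -4
```

```text
4.8 [ 0.5368 -0.1854  0.0614] loc [-0.0002 -0.1556  0.0614] F [ 0.18 -6.06  2.53] -8.473881075994612e-05
[[ 0.    -0.075 -0.997]
 [-0.001 -0.997  0.075]
 [-1.     0.001 -0.001]]
```

View pics/l2.png

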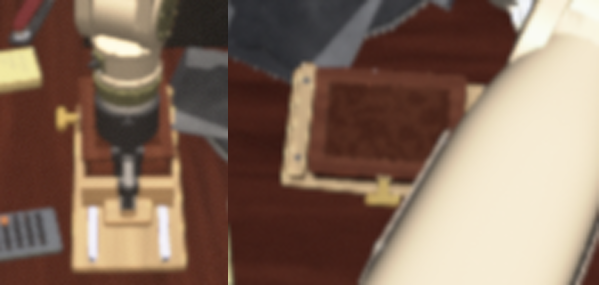

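The push is now about 6 N, so the jaw is moving the box; the side crop shows the jaw at the box. I'll go on slowly.

{"method": "step_arm", "body": {"targets": [[[0,0,0],[0,-0.1,0],0],[[0,0,0],[0,-0.1,0],0],[[0,0,0],[0,-0.1,0],0],[[0,0,0],[0,-0.1,0],0],[[0,0,0],[0,-0.1,0],0],[[0,0,0],[0,-0.1,0],0],[[0,0,0],[0,0,0],0],[[0,0,0],[0,0,0],0],[[0,0,0],[0,0,0],0],[[0,0,0],[0,0,0],0]]}}

```text
clock: 5.9
tcp_pos: [0.5372, -0.1801, 0.0614]
orientation: [-0.026, 0.707, -0.028, -0.706]
wrist_force: [1.2, -7.8, 2.1]
finger_gap: -0.0004
```

{"method": "step_arm", "body": {"targets": [[[0,0,0],[0,-0.1,0],0],[[0,0,0],[0,-0.1,0],0],[[0,0,0],[0,-0.1,0],0],[[0,0,0],[0,-0.1,0],0],[[0,0,0],[0,-0.1,0],0],[[0,0,0],[0,0,0],0],[[0,0,0],[0,0,0],0],[[0,0,0],[0,0,0],0],[[0,0,0],[0,0,0],0],[[0,0,0],[0,0,0],0]]}}

```text
clock: 6.9
tcp_pos: [0.5374, -0.1775, 0.0615]
orientation: [0.025, -0.707, 0.03, 0.707]
wrist_force: [0.1, -15.0, 0.7]
finger_gap: -0.0
```

{"method": "step_arm", "body": {"targets": [[[0,0,0],[0,-0.1,0],0],[[0,0,0],[0,-0.1,0],0],[[0,0,0],[0,-0.05,0],0],[[0,0,0],[0,0,0],0],[[0,0,0],[0,0,0],0],[[0,0,0],[0,0,0],0],[[0,0,0],[0,0,0],0],[[0,0,0],[0,0,0],0],[[0,0,0],[0,0,0],0],[[0,0,0],[0,0,0],0]]}}

```text
clock: 7.9
tcp_pos: [0.5374, -0.1775, 0.0616]
orientation: [0.024, -0.706, 0.032, 0.707]
wrist_force: [-2.0, -23.1, 0.3]
finger_gap: 0.0002
```

```bash
python3 look.py l3|tail -4
```

```text
7.9 [ 0.5374 -0.1775  0.0616] loc [-0.0002 -0.1477  0.0616] F [ -2.04 -23.09   0.31] 0.0001872747081629655
[[-0.001 -0.079 -0.997]
 [-0.011 -0.997  0.079]
 [-1.     0.011  0.   ]]
```

View pics/l3.png

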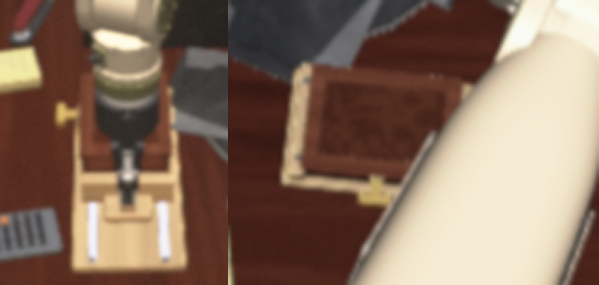

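The jaw stopped at local y -0.148, against the -0.150 expected, and has held 15–23 N for over a second. In the top crop the box sits tight against the fence. Next I back off and go up.

{"method": "step_arm", "body": {"targets": [[[0,0,0],[0,0.5,0],0],[[0,0,0],[0,1.0,0],0],[[0,0,0],[0,1.0,0],0],[[0,0,0],[-3.0,0,0],0],[[0,0,0],[-3.5,0,0],0],[[0,0,0],[-3.5,0,0],0],[[0,0,0],[-3.5,0,0.5],7],[[0,0,0],[0,0,3.5],7],[[0,0,0],[0,0,3.5],7],[[0,0,0],[0,0,3.0],7]]}}

```text
clock: 9.0
tcp_pos: [0.429, -0.1875, 0.1959]
orientation: [0.027, -0.706, 0.026, 0.707]
wrist_force: [-1.1, -0.6, 0.2]
finger_gap: 0.0582
```

```bash
python3 look.py l4|tail -4
```

```text
9.0 [ 0.429  -0.1875  0.1959] loc [-0.1075 -0.1658  0.1959] F [-1.07 -0.63  0.24] 0.05819859441636669
[[-0.001 -0.074 -0.997]
 [ 0.002 -0.997  0.074]
 [-1.    -0.001  0.001]]
```

View pics/l4.png

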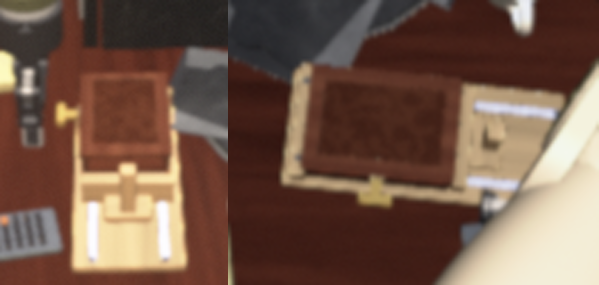

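Both views show the tee (side crop (65,112), top crop (377,190)), and the jaw is against the box. I'll zoom in on it.

```bash
python3 - <<'E'
from h import *
a=[]
for n,(x0,y0) in (("side",(215,175)),("top",(230,165))):
    im=read_camera(n)[:,:,::-1]; cv2.imwrite(f"pics/raw_{n}1.png",im)
    a.append(cv2.resize(im[y0:y0+60,x0:x0+60] if n=='top' else im[y0:y0+60,x0:x0+40],None,fx=8,fy=8,interpolation=cv2.INTER_CUBIC))
cv2.imwrite("pics/t1.png",np.hstack(a))
E
```

```text
(no output)
```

View pics/t1.png

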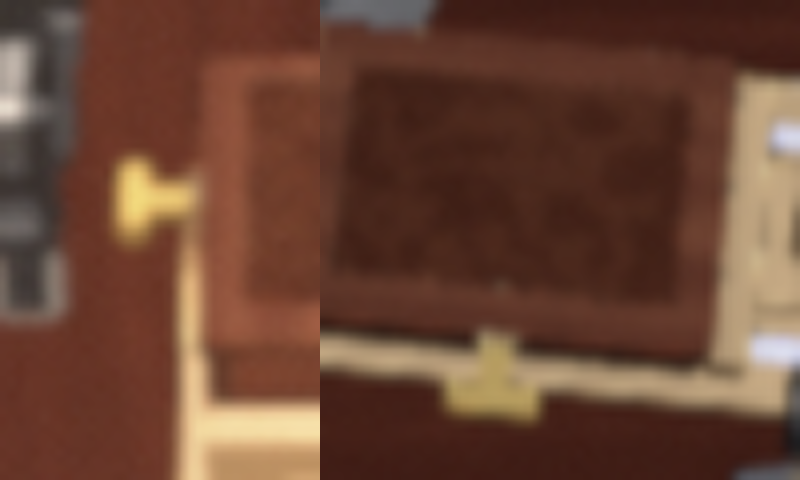

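```bash
python3 - <<'E'
from fit import *
zt=lambda u,v:((u+.5)/8-.5+230,(v+.5)/8-.5+165)
zs=lambda u,v:((u+.5)/8-.5+215,(v+.5)/8-.5+175)
t=zt(174,398); s=zs(133,200)
A=np.zeros((3,3));b=np.zeros(3)
for n,uv in(('top',t),('side',s)):
    P=atz(n,uv,.081); print(n,P.round(4),loc(P).round(4))
    o,d=ray(n,uv); d/=np.linalg.norm(d); M=np.eye(3)-np.outer(d,d);A+=M;b+=M@o
P=np.linalg.solve(A,b); print(P.round(4),loc(P).round(4))
st=get_state(); d=np.array([.4625,-.0255,.081])-st['tcp_pos']; print(st['clock'],st['tcp_pos'],d)
E
```

```text
[ 0.54866789 -0.03021911 -0.0750239 ] -4.298552619772803 [ 0.4 -0.3  0.5 -0.   0.7 -0.2  0.  -0.5 -0.6 -1.2]
top [ 0.4625 -0.0225  0.081 ] [-0.0865  0.0012  0.081 ]
side [ 0.4626 -0.0172  0.081 ] [-0.0868  0.0066  0.081 ]
[ 0.4622 -0.0225  0.0852] [-0.0868  0.0012  0.0852]
9.2 [ 0.43048772 -0.18822104  0.19628033] [ 0.03201228  0.16272104 -0.11528033]
```

{"method": "step_arm", "body": {"targets": [[[0,0,0],[0,-2.0,-0.24],7],[[0,0,0],[0,-3.0,-0.35],7],[[0,0,0],[0,-3.5,-0.4],7],[[0,0,0],[0,-3.5,-0.4],7],[[0,0,0],[0,-3.0,-0.35],7],[[0,0,0],[0,-1.74,-0.2],7],[[0,0,0],[2.5,0,0],7],[[0,0,0],[2.5,0,0],7],[[0,0,0],[2.0,0,0],7],[[0,0,0],[0,0,0],7]]}}

```text
clock: 10.2
tcp_pos: [0.4615, -0.0221, 0.1235]
orientation: [0.027, -0.705, 0.026, 0.709]
wrist_force: [-0.8, -0.7, 0.0]
finger_gap: 0.0701
```

```bash
python3 look.py l5|tail -4
```

```text
10.2 [ 0.4615 -0.0221  0.1235] loc [-0.0875  0.0016  0.1235] F [-0.81 -0.66  0.04] 0.07006062098339896
[[-0.005 -0.074 -0.997]
 [ 0.002 -0.997  0.074]
 [-1.    -0.001  0.005]]
```

View pics/l5.png

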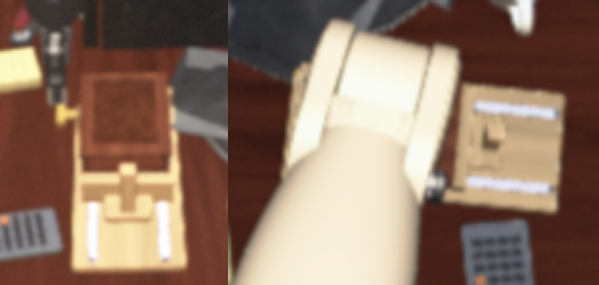

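The fingers stand straight above the tee (side crop (60,95)). Going down.

{"method": "step_arm", "body": {"targets": [[[0,0,0],[1.2,0,-0.08],7],[[0,0,0],[1.2,0,0],7],[[0,0,0],[1.2,0,0],7],[[0,0,0],[1.2,0,0],7],[[0,0,0],[1.0,0,0],7],[[0,0,0],[0.5,0,0],7],[[0,0,0],[0,0,0],5],[[0,0,0],[0,0,0],5],[[0,0,0],[0,0,0],4.4],[[0,0,0],[0,0,0],4.4]], "force": 30}}

```text
clock: 11.3
tcp_pos: [0.464, -0.0232, 0.0638]
orientation: [-0.026, 0.707, -0.027, -0.706]
wrist_force: [0.0, -0.9, 0.2]
finger_gap: 0.044
```

```bash
python3 look.py l6|tail -4
```

```text
11.3 [ 0.464  -0.0232  0.0638] loc [-0.0849  0.0007  0.0638] F [ 0.01 -0.88  0.17] 0.043957604524107075
[[ 0.001 -0.075 -0.997]
 [-0.    -0.997  0.075]
 [-1.     0.    -0.001]]
```

View pics/l6.png

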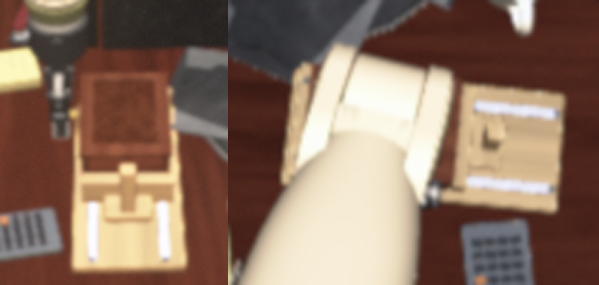

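{"method": "step_arm", "body": {"targets": [[[0,0,0],[0.5,0,0.15],4.4],[[0,0,0],[0,0,0],4.4],[[0,0,0],[0,0,0],4.0],[[0,0,0],[0,0,0],3.8],[[0,0,0],[0,0,0],3.6],[[0,0,0],[0,0,0],3.4],[[0,0,0],[0,0,0],3.2],[[0,0,0],[0,0,0],3.0],[[0,0,0],[0,0,0],3.0],[[0,0,0],[0,0,0],3.0]], "force": 30}}

```text
clock: 12.4
tcp_pos: [0.462, -0.0222, 0.0585]
orientation: [-0.027, 0.707, -0.026, -0.707]
wrist_force: [-0.4, 5.1, 3.2]
finger_gap: 0.0354
```

```bash
python3 look.py l7|tail -4
```

```text
12.4 [ 0.462  -0.0222  0.0585] loc [-0.087   0.0015  0.0585] F [-0.41  5.11  3.19] 0.03543983127451046
[[ 0.    -0.074 -0.997]
 [ 0.001 -0.997  0.074]
 [-1.    -0.001 -0.   ]]
```

View pics/l7.png

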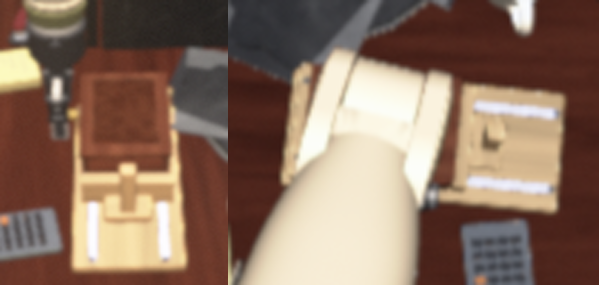

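```bash
python3 - <<'E'
import numpy as np
t=np.r_[0,np.linspace(.02,1.48,39)]
P=np.c_[.6*np.sin(t)+14.1*(1-np.cos(t)), 14.1*np.sin(t)+.6*(np.cos(t)-1)]
# tool x = -up, tool z = -forward
C=np.round(np.c_[-P[:,1],-P[:,0]],2); D=np.diff(np.r_[[[0,0]],C],axis=0).round(2)
for i in range(40):
    print(round(t[i],3),D[i],C[i])
E
```

```text
0.0 [-0. -0.] [-0. -0.]
0.02 [-0.28 -0.01] [-0.28 -0.01]
0.058 [-0.54 -0.05] [-0.82 -0.06]
0.097 [-0.54 -0.06] [-1.36 -0.12]
0.135 [-0.54 -0.09] [-1.9  -0.21]
0.174 [-0.53 -0.11] [-2.43 -0.32]
0.212 [-0.52 -0.12] [-2.95 -0.44]
0.251 [-0.53 -0.15] [-3.48 -0.59]
0.289 [-0.51 -0.17] [-3.99 -0.76]
0.327 [-0.51 -0.18] [-4.5  -0.94]
0.366 [-0.5  -0.21] [-5.   -1.15]
0.404 [-0.5  -0.22] [-5.5  -1.37]
0.443 [-0.48 -0.25] [-5.98 -1.62]
0.481 [-0.48 -0.26] [-6.46 -1.88]
0.519 [-0.46 -0.28] [-6.92 -2.16]
0.558 [-0.45 -0.3 ] [-7.37 -2.46]
0.596 [-0.44 -0.31] [-7.81 -2.77]
0.635 [-0.43 -0.33] [-8.24 -3.1 ]
0.673 [-0.42 -0.35] [-8.66 -3.45]
0.712 [-0.4  -0.36] [-9.06 -3.81]
0.75 [-0.39 -0.38] [-9.45 -4.19]
0.788 [-0.37 -0.4 ] [-9.82 -4.59]
0.827 [-0.36 -0.4 ] [-10.18  -4.99]
0.865 [-0.34 -0.42] [-10.52  -5.41]
0.904 [-0.33 -0.44] [-10.85  -5.85]
0.942 [-0.31 -0.44] [-11.16  -6.29]
0.981 [-0.29 -0.46] [-11.45  -6.75]
1.019 [-0.27 -0.47] [-11.72  -7.22]
1.057 [-0.26 -0.48] [-11.98  -7.7 ]
1.096 [-0.23 -0.49] [-12.21  -8.19]
1.134 [-0.22 -0.49] [-12.43  -8.68]
1.173 [-0.2  -0.51] [-12.63  -9.19]
1.211 [-0.18 -0.51] [-12.81  -9.7 ]
1.249 [-0.16 -0.52] [-12.97 -10.22]
1.288 [-0.14 -0.52] [-13.11 -10.74]
1.326 [-0.12 -0.53] [-13.23 -11.27]
1.365 [-0.09 -0.53] [-13.32 -11.8 ]
1.403 [-0.08 -0.54] [-13.4  -12.34]
1.442 [-0.06 -0.54] [-13.46 -12.88]
1.48 [-0.04 -0.54] [-13.5  -13.42]
```

{"method": "step_arm", "body": {"targets": [[[0,0,0],[0,-0.06,0],3.0],[[0,0,0],[-0.28,0,-0.01],3.0],[[0,0,0],[-0.54,0,-0.05],3.0],[[0,0,0],[-0.54,0,-0.06],3.0],[[0,0,0],[-0.54,0,-0.09],3.0],[[0,0,0],[-0.53,0,-0.11],3.0],[[0,0,0],[-0.52,0,-0.12],3.0],[[0,0,0],[-0.53,0,-0.15],3.0],[[0,0,0],[0,0,0],3.0],[[0,0,0],[0,0,0],3.0]]}}

```text
clock: 13.5
tcp_pos: [0.468, -0.0229, 0.0931]
orientation: [-0.026, 0.707, -0.027, -0.707]
wrist_force: [-0.9, 3.1, -2.1]
finger_gap: 0.0352
```

```bash
python3 look.py l8|tail -4
```

```text
13.5 [ 0.468  -0.0229  0.0931] loc [-0.081   0.0012  0.0931] F [-0.88  3.11 -2.11] 0.03516978188487941
[[ 0.    -0.075 -0.997]
 [-0.    -0.997  0.075]
 [-1.     0.    -0.   ]]
```

View pics/l8.png

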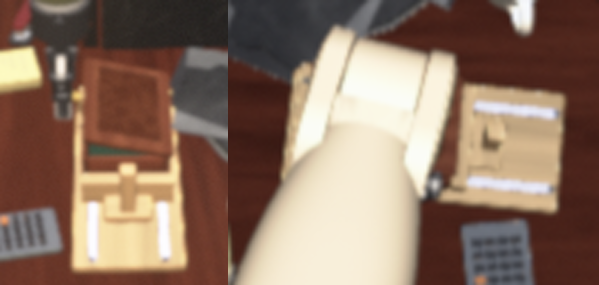

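The lid is tilted up (side crop) and the measured displacement matches the arc: 34.6 and 6.0 mm against 34.8 and 5.9. I carry on.

{"method": "step_arm", "body": {"targets": [[[0,0,0],[-0.51,-0.02,-0.17],3.0],[[0,0,0],[-0.51,0,-0.18],3.0],[[0,0,0],[-0.5,0,-0.21],3.0],[[0,0,0],[-0.5,0,-0.22],3.0],[[0,0,0],[-0.48,0,-0.25],3.0],[[0,0,0],[-0.48,0,-0.26],3.0],[[0,0,0],[-0.46,0,-0.28],3.0],[[0,0,0],[-0.45,0,-0.3],3.0],[[0,0,0],[-0.44,0,-0.31],3.0],[[0,0,0],[-0.43,0,-0.33],3.0]]}}

```text
clock: 14.6
tcp_pos: [0.4932, -0.0246, 0.141]
orientation: [0.026, -0.707, 0.027, 0.707]
wrist_force: [-2.4, -1.2, -0.8]
finger_gap: 0.0354
```

{"method": "step_arm", "body": {"targets": [[[0,0,0],[-0.42,0,-0.35],3.0],[[0,0,0],[-0.4,0,-0.36],3.0],[[0,0,0],[-0.39,0,-0.38],3.0],[[0,0,0],[-0.37,0,-0.4],3.0],[[0,0,0],[-0.36,0,-0.4],3.0],[[0,0,0],[-0.34,0,-0.42],3.0],[[0,0,0],[-0.33,0,-0.44],3.0],[[0,0,0],[-0.31,0,-0.44],3.0],[[0,0,0],[0,0,0],3.0],[[0,0,0],[0,0,0],3.0]]}}

```text
clock: 15.6
tcp_pos: [0.5251, -0.0269, 0.17]
orientation: [-0.026, 0.707, -0.026, -0.707]
wrist_force: [-2.2, -2.0, 2.3]
finger_gap: 0.0352
```

```bash
python3 look.py l9|tail -4
```

```text
15.6 [ 0.5251 -0.0269  0.17  ] loc [-0.0238  0.0015  0.17  ] F [-2.23 -1.99  2.34] 0.035212326832124365
[[ 0.    -0.075 -0.997]
 [-0.    -0.997  0.075]
 [-1.     0.    -0.   ]]
```

View pics/l9.png

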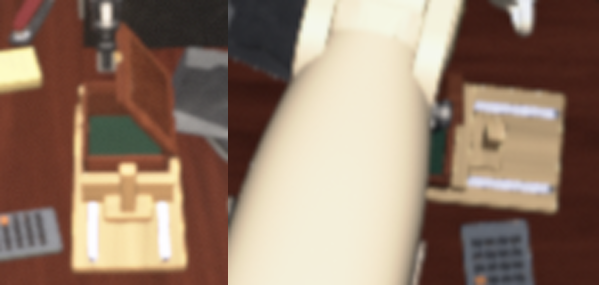

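The lid is at about 54° with the grip tight, and 63.2/111.5 mm measured against 62.9/111.6 planned.

{"method": "step_arm", "body": {"targets": [[[0,0,0],[-0.29,0,-0.46],3.0],[[0,0,0],[-0.27,0,-0.47],3.0],[[0,0,0],[-0.26,0,-0.48],3.0],[[0,0,0],[-0.23,0,-0.49],3.0],[[0,0,0],[-0.22,0,-0.49],3.0],[[0,0,0],[-0.2,0,-0.51],3.0],[[0,0,0],[-0.18,0,-0.51],3.0],[[0,0,0],[-0.16,0,-0.52],3.0],[[0,0,0],[-0.14,0,-0.52],3.0],[[0,0,0],[-0.12,0,-0.53],3.0]]}}

```text
clock: 16.7
tcp_pos: [0.5752, -0.0306, 0.1909]
orientation: [-0.026, 0.707, -0.026, -0.706]
wrist_force: [-2.5, -2.1, 2.6]
finger_gap: 0.0351
```

{"method": "step_arm", "body": {"targets": [[[0,0,0],[-0.09,0,-0.53],3.0],[[0,0,0],[-0.08,0,-0.54],3.0],[[0,0,0],[-0.04,0,-0.27],3.0],[[0,0,0],[-0.02,0,-0.27],3.0],[[0,0,0],[-0.02,0,-0.27],3.0],[[0,0,0],[-0.02,0,-0.27],3.0],[[0,0,0],[0,0,0],3.0],[[0,0,0],[0,0,0],3.0],[[0,0,0],[0,0,0],3.0],[[0,0,0],[0,0,0],3.0]]}}

```text
clock: 17.7
tcp_pos: [0.5961, -0.0322, 0.1934]
orientation: [-0.026, 0.707, -0.026, -0.706]
wrist_force: [-1.1, -2.8, 5.5]
finger_gap: 0.0353
```

```bash
python3 look.py l10|tail -4; python3 - <<'E'
from h import *
print(get_state()['qvel'].round(4))
cv2.imwrite("pics/s10.png",cv2.resize(read_camera('side')[90:280,180:320,::-1],None,fx=3.1,fy=3.1,interpolation=cv2.INTER_CUBIC))
E
```

```text
17.7 [ 0.5961 -0.0322  0.1934] loc [0.0475 0.0016 0.1934] F [-1.15 -2.83  5.47] 0.03527324569783528
[[ 0.    -0.075 -0.997]
 [-0.    -0.997  0.075]
 [-1.     0.    -0.   ]]
[-0.0019  0.0002  0.0024  0.0011  0.0001 -0.0007]
```

View pics/l10.png

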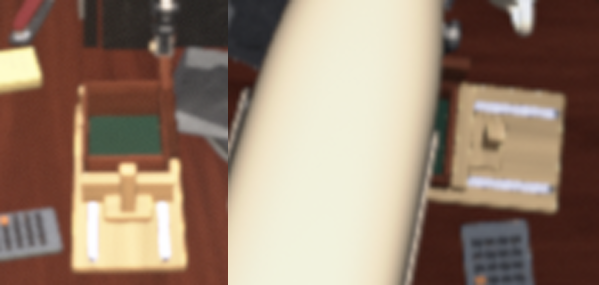

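View pics/s10.png

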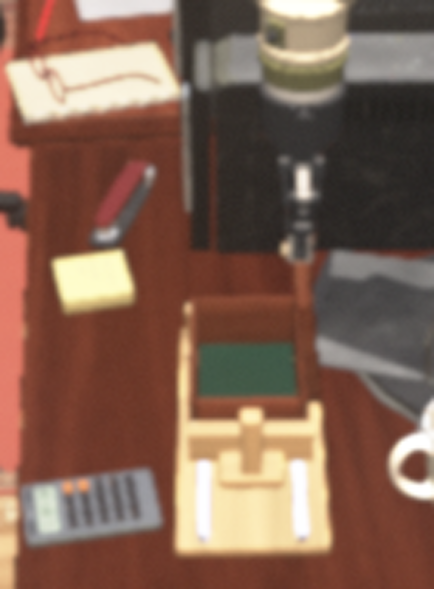

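The lid stands nearly upright, with the tee held at about (300,245) in the zoomed side view. The jaw is still against the box. I'll overlay the predicted lid outline as an independent check.

```bash
python3 - <<'E'
from fit import *
im=cv2.imread('pics/s10.png')[150:480,150:400]; im=cv2.resize(im,None,fx=1.7,fy=1.7)
outs=[]
for th in(1.40,1.48,1.56):
    k=im.copy()
    def L(a,n,y):  # a toward front in lid plane, n normal up
        x=-a*np.cos(th)+n*np.sin(th); z=a*np.sin(th)+n*np.cos(th)
        return w(p,(.0543+x,y,.075+z))
    f=lambda P:((proj('side',P)[0]-[180,90]+.5)*3.1-[150,150])*1.7
    Q=np.array([f(L(a,n,-.0855)) for a,n in((-.004,0),(.117,0),(.117,.012),(-.004,.012))])
    cv2.polylines(k,[Q.astype(int)],True,(0,255,0),1)
    Q=np.array([f(L(.141,.006,y)) for y in(-.018,.018)]); cv2.polylines(k,[Q.astype(int)],False,(255,255,0),1)
    outs.append(k[:,150:410])
cv2.imwrite('pics/ov.png',np.hstack(outs))
E
```

```text
[ 0.54866789 -0.03021911 -0.0750239 ] -4.298552619772803 [ 0.4 -0.3  0.5 -0.   0.7 -0.2  0.  -0.5 -0.6 -1.2]
```

View pics/ov.png

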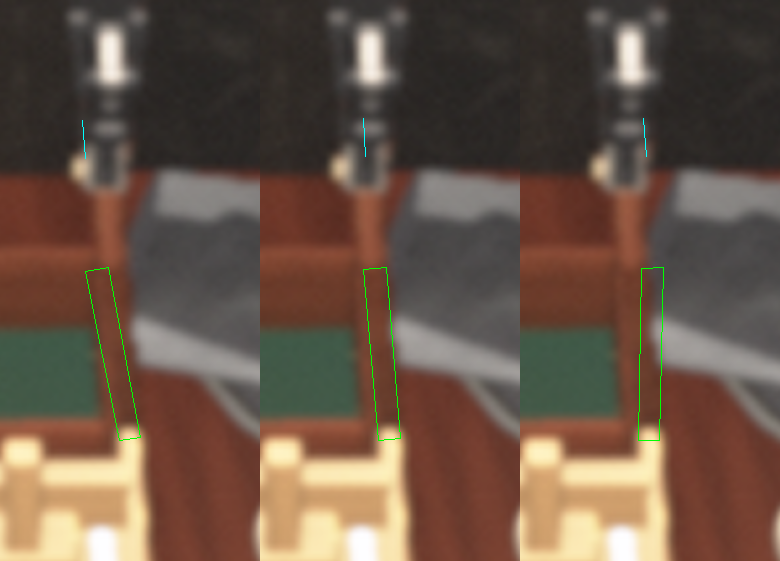

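```bash
python3 - <<'E'
from fit import *
im=read_camera('side')[:,:,::-1]; cv2.imwrite('pics/raw_side2.png',im)
a=im[140:220,250:300].copy(); k=cv2.resize(a,None,fx=7,fy=7,interpolation=cv2.INTER_CUBIC)
b=cv2.imread('pics/raw_side2.png')[140:220,250:300]
k2=k.copy()
f=lambda P:((proj('side',P)[0]-[250,140]+.5)*7)
th=1.48
def L(a,n,y):
    x=-a*np.cos(th)+n*np.sin(th); z=a*np.sin(th)+n*np.cos(th)
    return w(p,(.0543+x,y,.075+z))
for a in (.117,.141):
    for n in(.0,.012): cv2.polylines(k2,[np.array([f(L(a,n,y)) for y in(-.0855,.0855)]).astype(int)],False,(0,255,0),1)
for y in(-.018,.018): cv2.circle(k2,tuple(f(L(.141,.006,y)).astype(int)),12,(255,255,0),1)
s=get_state(); T=s['tcp_pos']; print(s['clock'],T,s['wrist_force'])
for dz in(0,.0187): cv2.drawMarker(k2,tuple(f(T+[0,0,dz]).astype(int)),(255,0,255),0,12)
cv2.imwrite('pics/ov2.png',np.hstack([k,k2]))
E
```

```text
[ 0.54866789 -0.03021911 -0.0750239 ] -4.298552619772803 [ 0.4 -0.3  0.5 -0.   0.7 -0.2  0.  -0.5 -0.6 -1.2]
17.9 [ 0.59614121 -0.03221289  0.19343244] [-2.00930431 -2.12054308  4.8523613 ]
```

View pics/ov2.png

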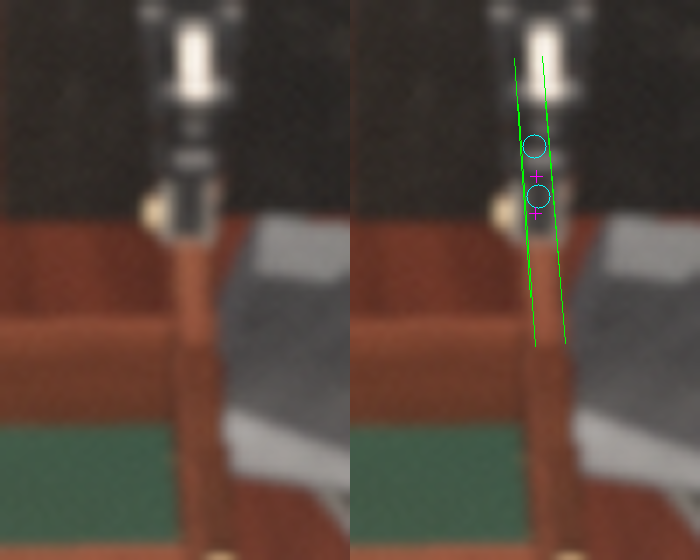

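```bash
python3 - <<'E'
import cv2,numpy as np
a=[cv2.resize(cv2.imread(f)[140:220,245:300],None,fx=5,fy=5,interpolation=cv2.INTER_CUBIC) for f in('pics/side0.png','pics/raw_side1.png','pics/raw_side2.png')]
a=[np.clip(i.astype(float)*1.6+15,0,255).astype(np.uint8) for i in a[:2]]+[a[2]]
cv2.imwrite('pics/cmp.png',np.hstack(a[1:]+[np.clip(a[2]*2.2+20.,0,255).astype(np.uint8)]))
print(cv2.imread('pics/side0.png')[166:174,268:276,::-1].mean((0,1)),cv2.imread('pics/raw_side2.png')[167:173,269:275,::-1].reshape(-1,3).tolist()[::4])
E
```

```text
[43.359375 28.84375  24.515625] [[47, 41, 37], [128, 118, 108], [145, 123, 101], [65, 56, 47], [176, 160, 139], [195, 170, 137], [80, 56, 45], [166, 150, 130], [143, 113, 89]]
```

View pics/cmp.png

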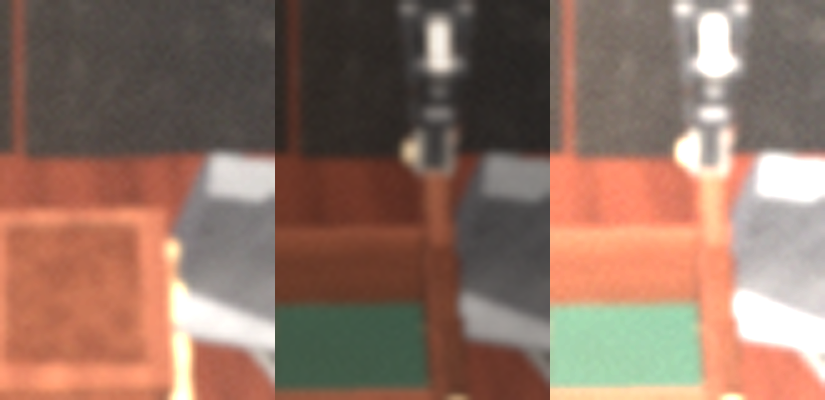

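```bash
python3 - <<'E'
import cv2,numpy as np
a=[]
for l in('l7','l8','l9','l10'):
    i=cv2.imread(f'pics/{l}.png')[10:150,40:190]; a.append(cv2.resize(i,None,fx=2.6,fy=2,interpolation=cv2.INTER_CUBIC))
a=np.vstack([np.hstack(a[:2]),np.hstack(a[2:])]); cv2.imwrite('pics/seq.png',np.clip(a*1.4+10,0,255).astype(np.uint8))
E
```

```text
(no output)
```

View pics/seq.png

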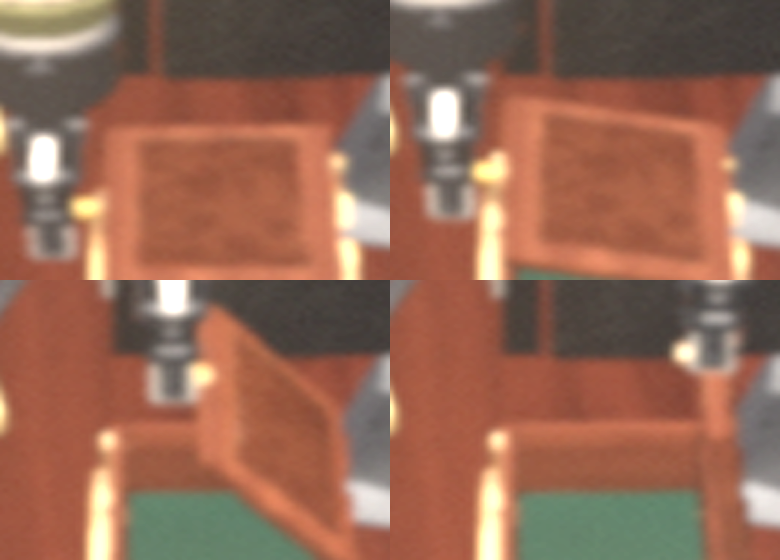

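The overlay at 1.48 rad matches the lid's visible edge to well under a pixel. From the arm's readings, the travel is 134.5/134.9 mm against 134.2/135.0 mm for the balance point. The jaw is still on the box and the arm is still, so I hand in.

```bash
python3 - <<'E'
from workcell import *
s=get_state(); print(s['clock'],s['tcp_pos'],s['wrist_force'],s['finger_gap'])
print(hand_in())
E
```

```text
17.9 [ 0.59614121 -0.03221289  0.19343244] [-2.00930431 -2.12054308  4.8523613 ] 0.03527834933835773
the job is handed in; nothing more can be done
None
```

The box is clamped and the lid stands at its balance point, with the gripper still holding the T-pull. I handed the job in at 17.9 s; it reported no verdict.

- **Clamping:** With the lid shut, I pushed the jaw by its post until the box met the fence. The push held at 15 to 23 N for over a second and the jaw stopped moving. The final pictures show the jaw still against the box.
- **Lid:** I gripped the pull by its bar ends at 30 N and swung it along the hinge arc. It moved 134.5 mm back and 134.9 mm up, against 134.2 and 135.0 mm planned, which gives about 1.48 rad. The lid outline drawn into the side picture at 1.48 rad also matched.
- **Last readings:** The arm was still, the fingers were 35.3 mm apart, and the wrist force was under 6 N.

**Loose ends:**
- In the last side picture a small cream patch shows beside the fingertip, and I could not identify it. It does not fit the bar having slipped in the grip, because the lid outline matches.
- The side camera put the pull about 5 mm off the top camera in y. I used the top camera, and closing the grip confirmed it.
- The arm hid part of the final top view. I saw nothing moved, but I did not measure each of the other things again.

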